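Load a fuse into a latched fuse tray and click it home

TASK

Press the square release key on top of the white fuse unit so that its tray springs out, and lay the small knife fuse (not the big one) gently in the tray with its blades down in the copper forks. Then push the tray gently home by its front plate until the catch clicks and it stays shut on its own, never ramming it against its end stop, and leave the other things on the bench where they are.

Things in the scene. Friction and masses are not known exactly. Their poses are not given: they have to be found in the camera images.
- unit: White fuse unit fixed to the bench: housing 150 deep (x), 150 wide (y), 70 high, origin at the centre of its underside; the tray comes out of its open -x side (towards the robot). On its flat top stand the square release key at x 0, y +45 and a fixed small round pilot lamp at x -30, y -45. Tray and key have the unit's axes.
- key_top (a point): Centre of the top face of the release key, a square 26 x 26 button standing 12 above the housing's top. It is pressed straight down against a spring: the catch lets go after about 5 to 6 of travel at 4 to 6 N, and the key bottoms at 9. Hold it down for half a second while the tray gets moving. Do not load it above 25 N.
- tray (a joint): Tray slide, m: 0 latched shut, 0.080 fully out (unit's -x), negative when pushed in beyond. A spring pushes it out (4.8 N shut, 2.4 N out); released, it runs out by itself in about 1 s. To latch, push it past 0 by an unseen amount, 0 to 23 mm, different on each unit; let go after the click it springs back to 0 within 1 mm and stays, let go too early it runs out again.
- tray_front (a point): Centre of the outer face of the tray's upright front plate (132 wide, 44 high, z 6 to 50); 32 in front of the housing when shut. Push here along the unit's +x, with no more than 17 N. The push is 5 to 6 N near home, climbs to 9 to 11 N on the catch, falls back to 5 to 6 N as it clicks, and 1 to 2 mm further meets a rubber end stop, 6 N per mm: 13 N is felt only there, after the click.
- tray_seat (a point): Where the fuse's centre belongs, 58.5 behind the front plate's outer face; moves with the tray, axes as the unit. Tray floor 13 below (z 14 over the bench). At y +30 and -30 stand copper forks: two posts 4 thick (x), 8 long (y), tops 5 above this point, gap 12 in x for the blade. Tray out, 53 are clear between this point and both front plate and housing.
- fuse_center (a point): Centre (half-way up) of the small knife fuse: white ceramic block 24 (x) by 44 (y) by 26 high, at each y end a flat steel blade 6 thick (x), 15 long, 14 high, centred; 74 over the blades, 120 g. It lies on the bench with its blades level and goes into the tray the same way up, blades along the unit's y, either way round. Grasp the block across its 24.
- big_fuse_center (a point): Centre of a larger knife fuse that is to be left alone: block 42 x 66 x 44 high, 114 over the blades.
- bulb: Light bulb standing in a round lamp holder, 76 across and 140 high, to be left alone; origin at the centre of its underside.
- screwdriver: Screwdriver 200 long, lying; leave alone.
- pliers: Pliers about 180 long, lying; leave alone.
- tape_roll: Roll of tape, 66 across, 19 high; leave alone.
- lampholder: White lamp socket, a cup 40 across and 42 high; leave alone.
- wall_box: Open white wall box 100 x 75 x 45 high; leave alone.
There are look-alikes about, which are no part of the job. What is shaped like the part that bears fuse_center but black is not meant. Leave any purple look-alike of the unit alone.

How it is judged:
By the outcome, as a careful person would: the job done as asked, in the order asked, and still so for the second after the job is handed in, with the robot touching nothing.
It also fails if it takes over 64 s, if anything falls off the work surface, if the arm or the gripper's body presses on something with over 40 N, if the wrist force passes 120 N, or if a joint passes its speed limit or range.

ROBOT

A 7-joint arm with a two-finger parallel gripper is mounted at the origin on the work surface. World frame = base frame: x ahead of the robot, y to its left, z up, the work surface at z = 0. Lengths are in mm, angles in rad, forces in N, time in s.
With the tool pointing down it reaches from about 400 to 875 mm from the base axis. Payload 19.3 kg.
Tool frame: the origin (TCP) lies where the fingers leave the gripper's body, on its centre line; the fingertips stand 73 mm ahead of it and the grasp point (between the pads) lies 54 mm ahead of it; z points along the fingers, y is the line along which they close (so a half turn about z gives the same grasp; the last joint's range is limited). The gripper opens to 85 mm and grips with 20 to 120 N. Pads are 22 mm wide; open, the fingers measure 114 mm over their backs; the gripper's body (76 mm by 85 mm) begins 54 mm behind the grasp point. The pads swing forward as they close: fully open they stand 13 mm farther back than shut.
Start: joints at [-1.317, 0.521, -0.036, 1.599, 0.021, 1.021, -0.113], TCP at [198.876, 592.507, 303.891] pointing down, gripper open.
Joint ranges: [-2.91, 2.91], [-0.3, 2.13], [-1.5, 1.42], [0.17, 2.43], [-1.26, 4.41], [0.16, 1.93], [-2.52, 2.52]. Speed limits (rad/s): [1.89, 1.89, 2.39, 2.39, 3.01, 3.01, 3.01].

INTERFACE

Orientations are given as a rotation vector (axis times angle).
In Python, from plant import readout, cams, robot gives the robot as it stands.
- The arm moves only by the tool arm_command, never from a script. Its argument "deltas" is a list that holds one entry, the list of rows, each a list of 4 numbers: the shift along the tool's x, y, z in cm, then the turn about the tool's z in degrees. In form: [[[tx, ty, tz, spin], ...]]. A call has 1 to 20 rows; each row shifts and turns the commanded pose from where the row before left it, along the tool's axes as they then stand; what a row does not reach is not made up. A row lasts 1/10 s, in which the tool goes at most 50 mm and 8.59 degrees, less where a joint would pass 70% of its speed; a pose out of reach is approached as far as the arm can. A call with a gripper value outside its range is refused whole. "fingers" is the gripper's target within -1 to 1 (shut at 1, half-way at 0, fully open at -1), set as the call begins (left out, the last holds). The fingers move at their own pace and stop on an object; "newtons" is the grip in N (left out, the last holds). Time passes only in rows, so rows that do not move let the fingers close. It gives the time, the measured TCP pose, the force, the opening and the grip force at its end, in the units of the state.
- readout.sense(): the state, without advancing time (a new reading comes with each control period).
- cams.grab_frame(name): name is "side" or "top" or "wrist"; returns a dict with "frame" (480x640x3 uint8, blue, green, red), "camera_matrix" (3x3 intrinsics, pixels), "xyz" and "rotation" of the camera in the world; the wrist camera has in their place "T_tool_cam" (4x4, takes a point from camera to tool coordinates, whose origin is the TCP and whose axes are the flange's). Camera axes: x right, y up, looking along -z (the intrinsics and any distortion apply to the point x, -y, -z); pixel columns grow to the right and rows downward; lengths in mm; the calibration is good to about 2 mm. A picture is of the moment at which its call begins: read the wrist's pose just before it. There is no depth.
- robot.finish_job(): hands the job in; it is judged then, once.
The state is a dict: "clock": time; "joint_positions": joint angles; "qvel": joint speeds; "joint_torque": joint torques, N m; "position": TCP position; "tcp_rot": TCP orientation; "contact_force": force on the tool from outside, world axes, zero at the start; "torque": the same for the moment, N m; "grip_width": finger opening in mm; "grasp_force": force on a finger pad.
Only numpy, scipy, OpenCV 4.12 (cv2) and the standard library are available. Lean on these libraries where they do the work, as an engineer would, in place of code of your own. Each camera call takes 0.05 s, during which the arm holds its last target. There are 200 camera calls.

## Working session

There is one attempt and no reset: what is moved stays moved. The work goes in short steps, Python scripts to look and compute and a tool call to move; the robot and the scene stay as the last step left them, time stands still between calls to the robot, and variables do not carry over. Pictures are saved under pics/ and viewed, at most 10 in all, crops included, and the job is handed in when it is done.

Besides the shell and the picture viewer there is one more tool, called after "Call:" by a JSON object that holds its "api" and its "payload". arm_command: Moves the arm, as the interface text tells. Its arguments: {"type":"object","properties":{"deltas":{"type":"array"},"fingers":{"type":"number"},"newtons":{"type":"number"}},"required":["deltas"]}

```bash
mkdir -p pics; cat > h.py <<'E'
import numpy as np, cv2
from scipy.spatial.transform import Rotation as R
from plant import readout, cams, robot
def grab(name,save=None):
    s=readout.sense(); d=cams.grab_frame(name); d=dict(d)
    if name=="wrist":
        T=np.array(d["T_tool_cam"]); Rt=R.from_rotvec(s["tcp_rot"]).as_matrix()
        d["xyz"]=Rt@T[:3,3]+np.array(s["position"]); d["R"]=Rt@T[:3,:3]
    else:
        r=np.array(d["rotation"]); d["R"]=r if r.shape==(3,3) else R.from_rotvec(r).as_matrix()
        d["xyz"]=np.array(d["xyz"])
    if save: cv2.imwrite("pics/"+save,d["frame"])
    return d
def onplane(d,uv,z):
    K=np.array(d["camera_matrix"]); uv=np.atleast_2d(uv).astype(float)
    p=cv2.undistortPoints(uv[:,None],K,np.array(d.get("distortion",np.zeros(5)),float)).reshape(-1,2)
    r=np.c_[p[:,0],-p[:,1],-np.ones(len(p))]@d["R"].T
    t=(z-d["xyz"][2])/r[:,2]
    return d["xyz"]+r*t[:,None]
def pix(d,P):
    K=np.array(d["camera_matrix"]); c=(np.atleast_2d(P)-d["xyz"])@d["R"]
    return np.c_[K[0,0]*c[:,0]/-c[:,2]+K[0,2],K[1,1]*c[:,1]/c[:,2]+K[1,2]]
E
python3 - <<'E'
from h import *
s=readout.sense(); print({k:np.round(v,3) for k,v in s.items()})
for n in("top","side"):
    d=grab(n,n+"0.png"); print(n,[k for k in d],d["xyz"],np.round(d["R"],3).tolist(),np.array(d["camera_matrix"]).tolist(),d.get("distortion"))
E
```

```text
{'clock': np.float64(0.0), 'joint_positions': array([-1.317,  0.522, -0.036,  1.6  ,  0.021,  1.021, -0.113]), 'qvel': array([ 0.   , -0.002, -0.   , -0.001,  0.001, -0.   ,  0.001]), 'joint_torque': array([ 0.0000e+00, -9.2709e+01,  1.9800e+00, -3.6996e+01,  1.8000e-02,
        8.0000e-03,  0.0000e+00]), 'position': array([198.805, 592.275, 303.326]), 'tcp_rot': array([-5.06e-01, -3.10e+00,  2.00e-03]), 'contact_force': array([-0.645,  0.248, -1.157]), 'torque': array([ 0.004,  0.043, -0.033]), 'grasp_force': np.float64(0.0), 'grip_width': np.float64(85.526)}
top ['frame', 'camera_matrix', 'xyz', 'rotation', 'R'] [ 200.95881422    3.32133599 1350.21968148] [[-0.032, 0.974, -0.223], [-0.999, -0.031, 0.006], [-0.001, 0.223, 0.975]] [[592.1746625956982, 0.0, 322.142911384669], [0.0, 592.1746625956982, 234.2919708043209], [0.0, 0.0, 1.0]] None
side ['frame', 'camera_matrix', 'xyz', 'rotation', 'R'] [-264.50954975 -701.42618703  877.20179766] [[0.692, 0.44, -0.573], [-0.722, 0.434, -0.539], [0.011, 0.786, 0.618]] [[504.57146152695265, 0.0, 320.19954763889046], [0.0, 504.57146152695265, 242.05309659652127], [0.0, 0.0, 1.0]] None
```

View pics/top0.png

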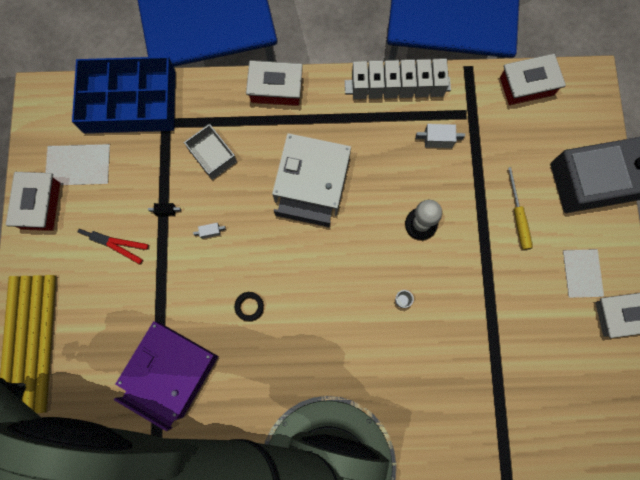

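View pics/side0.png

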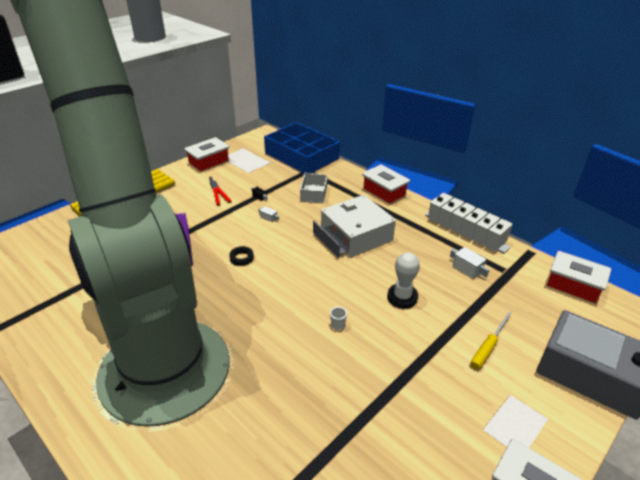

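The top view shows the unit at about (313,175), with its key at (292,164) and its lamp at (328,186). The small fuse is at (209,230), the black one at (165,210), and the purple look-alike is lower left. The side view agrees with this.

```bash
python3 - <<'E'
from h import *
d=grab("top"); f=d["frame"]; 
hsv=cv2.cvtColor(f,cv2.COLOR_BGR2HSV)
m=((hsv[...,1]<50)&(hsv[...,2]>120)).astype(np.uint8)
n,l,st,c=cv2.connectedComponentsWithStats(m)
for (u,v),z in (((313,165),70),((209,230),20)):
    i=l[v,u]; 
    cn=cv2.findContours((l==i).astype(np.uint8),0,2)[0][0]
    r=cv2.minAreaRect(cn); b=cv2.boxPoints(r)
    print(i,st[i],b.tolist()); P=onplane(d,b,z); print(P.round(1),P.mean(0).round(1),np.linalg.norm(np.diff(P,axis=0),axis=1))
k=onplane(d,[[292,164],[328,186]],82); print(k, np.degrees(np.arctan2(*(k[0]-k[1])[[1,0]])), "expected local", np.degrees(np.arctan2(90,30)))
print(onplane(d,[[196,233],[224,227]],13))
E
```

```text
31 [ 272  133   79   75 4026] [[271.839599609375, 193.75270080566406], [284.98663330078125, 132.06272888183594], [350.69097900390625, 146.06529235839844], [337.5439453125, 207.75526428222656]]
[[590.5 105.4  70. ]
 [738.   73.1  70. ]
 [698.8 -77.1  70. ]
 [553.1 -41.3  70. ]] [645.1  15.   70. ] [150.94074119 155.17489119 149.99906386]
38 [193 223  32  14 236] [[191.84616088867188, 227.23077392578125], [223.0, 221.0], [225.0, 231.0], [193.84616088867188, 237.23077392578125]]
[[531.1 295.2  20. ]
 [543.6 223.3  20. ]
 [519.7 218.6  20. ]
 [507.3 290.2  20. ]] [525.4 256.8  20. ] [72.97506538 24.41995461 72.69497188]
[[655.42269055  57.98343078  82.        ]
 [600.89714597 -21.48465575  82.        ]] 55.54476075493562 expected local 71.56505117707799
[[518.75963428 286.87104048  13.        ]
 [530.97828622 222.06204589  13.        ]]
```

```bash
cat >> h.py <<'E'
def go(P,yang=None):
    """tool-axis shift (cm) from here to TCP point P, and spin (deg) to bring tool y to world angle yang (mod 180)"""
    s=readout.sense(); Rt=R.from_rotvec(s["tcp_rot"]).as_matrix()
    a=np.degrees(np.arctan2(Rt[1,1],Rt[0,1])); t=Rt.T@(np.array(P)-s["position"])/10
    sp=None if yang is None else -((yang-a+90)%180-90)
    print("clock",round(s["clock"],2),"pos",np.round(s["position"],1),"yang",round(a,2),"tilt",np.round(Rt[:,2],4),"| shift cm",t.round(2),"spin",sp,"| F",np.round(s["contact_force"],1),"w",round(s["grip_width"],1))
E
python3 -c "
from h import *
go([655.5,58.5,220],76.2)"
```

```text
clock 0.15 pos [198.8 592.3 303.5] yang 71.44 tilt [-2.e-04 -8.e-04 -1.e+00] | shift cm [-60.28 -36.07   8.38] spin -4.75606540291831 | F [-0.9  0.3  0.8] w 85.7
```

Call:
{"api": "arm_command", "payload": {"deltas": [[[-1.5, -0.9, 0, 0], [-3, -1.8, 0.4, 0], [-3.2, -1.9, 0.5, 0], [-3.2, -1.9, 0.5, 0], [-3.2, -1.9, 0.5, 0], [-3.2, -1.9, 0.5, 0], [-3.2, -1.9, 0.5, 0], [-3.2, -1.9, 0.5, 0], [-3.2, -1.9, 0.5, 0], [-3.2, -1.9, 0.5, 0], [-3.2, -1.9, 0.5, 0], [-3.2, -1.9, 0.5, 0], [-3.2, -1.9, 0.5, 0], [-3.2, -1.9, 0.5, 0], [-3.2, -1.9, 0.5, 0], [-3.2, -1.9, 0.5, 0], [-3.2, -1.9, 0.5, 0], [-3.2, -1.9, 0.5, 0], [-3.2, -1.9, 0.5, -2.4], [-2, -1.5, 0, -2.4]]], "fingers": 1}}

```text
clock: 2.15
position: [661.6, 49.8, 214.0]
tcp_rot: [-0.377, -3.118, 0.002]
contact_force: [-0.3, 0.6, -0.7]
grip_width: -0.3
grasp_force: 0.0
```

```bash
python3 -c "
from h import *
d=grab('wrist','w1.png')
go([655.5,58.5,220],76.2); print(d['xyz'],d['R'].round(2).tolist(),d['camera_matrix'])"
```

```text
clock 2.2 pos [663.1  46.2 214.3] yang 76.2 tilt [ 4.0e-04 -3.1e-03 -1.0e+00] | shift cm [ 1.03  1.01 -0.57] spin 0.0031432988262878325 | F [-0.8 -5.3 -0.2] w -0.1
[586.48297814  68.06368904 284.07687625] [[0.24, -0.93, -0.29], [0.97, 0.23, 0.07], [-0.0, -0.3, 0.95]] [[413.06018733   0.         318.64898848]
 [  0.         413.06018733 244.13492066]
 [  0.           0.           1.        ]]
```

View pics/w1.png

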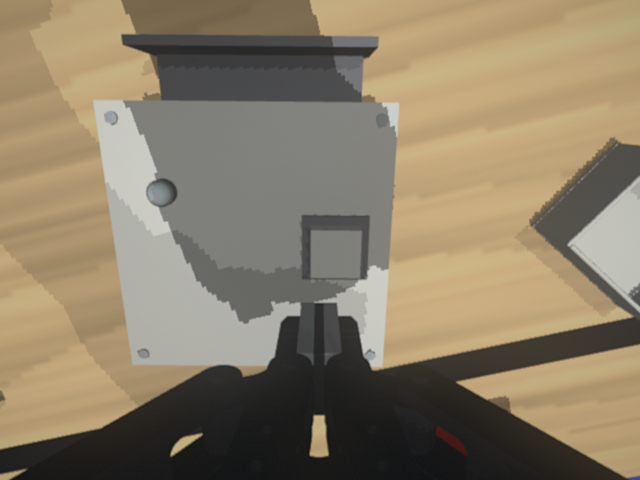

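The wrist view shows the key top spanning about (310,228)–(362,279). The housing top corners are at (95,100), (399,102), (383,367) and (132,364), and the front plate edge runs (123,37)–(378,38).

```bash
python3 - <<'E'
from h import *
d=grab('wrist','w1b.png')
c=onplane(d,[[310,228],[362,228],[362,279],[310,279]],82);print(c.round(1),c.mean(0))
# current frame (static): find housing
h=onplane(d,[[95,100],[399,102],[383,367],[132,364]],70);print(h.round(1),h.mean(0))
f=cv2.cvtColor(d["frame"],cv2.COLOR_BGR2GRAY); print(f[250,290:380:3],f[200:300:4,336])
go([655.5,58.5,220],76.2)
E
```

```text
[[641.1  46.4  82. ]
 [647.4  72.   82. ]
 [674.7  66.2  82. ]
 [668.2  39.5  82. ]] [657.8427816   56.01941732  82.        ]
[[556.  -41.2  70. ]
 [592.5 103.4  70. ]
 [738.7  66.7  70. ]
 [701.  -79.4  70. ]] [647.06555824  12.34368352  70.        ]
[125 125 126 126 126 125  84  75  74 116 126 126 126 126 126 126 126 127
 126 126 126 127 127 127 127 128  83  79 109 128] [128 127 128  73  76  80  86 127 126 125 126 126 126 126 127 125 125 125
 120 125 126 105 103 102 178]
clock 2.25 pos [662.   48.3 214.4] yang 76.04 tilt [ 0.     -0.0021 -1.    ] | shift cm [ 0.87  0.83 -0.56] spin -0.16306824782179774 | F [-0.8  0.1  0.2] w -0.0
```

View pics/w1b.png

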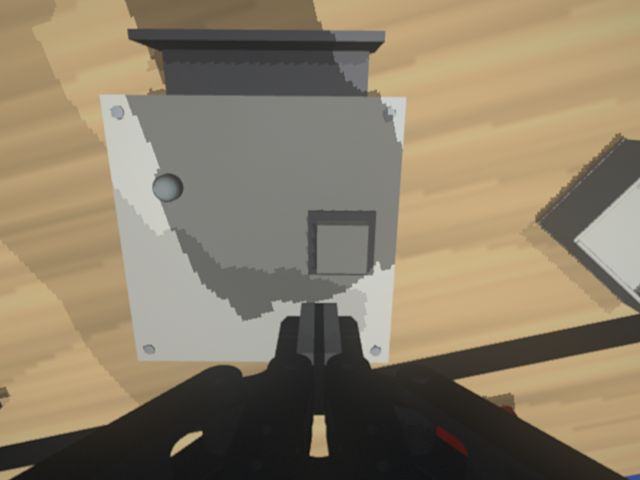

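The arm has now settled. The key top is at about (316–368, 224–274), centred at (342,249), and the housing corners are at (100,95), (406,97), (389,362) and (137,360).

```bash
python3 - <<'E'
from h import *
d=grab('wrist')
print(onplane(d,[[342,249]],82).round(1))
h=onplane(d,[[100,95],[406,97],[389,362],[137,360]],70);m=h.mean(0)
y=(h[1]-h[0]+h[2]-h[3]);x=h[3]-h[0]+h[2]-h[1]
print(h.round(1),m, np.degrees(np.arctan2(y[1],y[0]))-90,np.degrees(np.arctan2(x[1],x[0])),np.linalg.norm(x)/2,np.linalg.norm(y)/2)
k=onplane(d,[[342,249]],82)[0]
go([k[0],k[1],175],76)
E
```

```text
[[654.8  61.8  82. ]]
[[553.  -35.4  70. ]
 [590.  109.5  70. ]
 [735.1  72.8  70. ]
 [697.5 -73.3  70. ]] [643.89344588  18.39254927  70.        ] -14.377677649716333 -14.447005194243255 149.4873790886645 150.27289877656884
clock 2.3 pos [661.1  50.6 214.4] yang 76.07 tilt [-5.e-04 -9.e-04 -1.e+00] | shift cm [0.88 0.94 3.94] spin 0.0660230913134967 | F [0.1 0.4 0.4] w 0.2
```

Call:
{"api": "arm_command", "payload": {"deltas": [[[0.35, 0.35, 1.3, 0.2], [0.35, 0.35, 1.6, 0.2], [0, 0, 1.4, 0.2], [0, 0, 1, 0], [0, 0, 0, 0], [0, 0, 0, 0]]]}}

```text
clock: 2.9
position: [655.9, 61.8, 161.9]
tcp_rot: [-0.392, -3.117, 0.0]
contact_force: [1.4, -0.6, -0.3]
grip_width: 0.2
grasp_force: 0.0
```

```bash
python3 -c "
from h import *
go([656,59.6,155],75.6)"
```

```text
clock 2.9 pos [655.9  61.8 161.9] yang 75.65 tilt [-0.e+00 -1.e-04 -1.e+00] | shift cm [-0.07 -0.21  0.69] spin 0.04730033212533158 | F [ 1.4 -0.6 -0.3] w 0.2
```

Call:
{"api": "arm_command", "payload": {"deltas": [[[0, -0.15, 0.3, 0], [0, 0, 0.3, 0], [0, 0, 0.2, 0], [0, 0, 0.15, 0], [0, 0, 0.15, 0], [0, 0, 0.15, 0], [0, 0, 0.1, 0], [0, 0, 0, 0]]]}}

```text
clock: 3.7
position: [655.5, 60.2, 148.4]
tcp_rot: [0.393, 3.117, -0.0]
contact_force: [-0.8, -1.2, 3.7]
grip_width: -0.1
grasp_force: 2.0
```

Call:
{"api": "arm_command", "payload": {"deltas": [[[0, 0, 0.1, 0], [0, 0, 0.05, 0], [0, 0, 0, 0], [0, 0, 0, 0], [0, 0, 0, 0], [0, 0, 0, 0], [0, 0, 0, 0]]]}}

```text
clock: 4.4
position: [655.5, 60.3, 146.9]
tcp_rot: [0.393, 3.117, -0.0]
contact_force: [0.9, -2.9, 4.6]
grip_width: -0.2
grasp_force: 2.3
```

```bash
python3 -c "
from h import *
d=grab('wrist','w2.png')
go([525.4,256.8,240],9.6)"
```

```text
clock 4.45 pos [655.5  60.2 146.9] yang 75.65 tilt [ 2.e-04 -1.e-04 -1.e+00] | shift cm [17.47 15.82 -9.31] spin 66.0460170350711 | F [ 0.7 -2.9  4.4] w 0.1
```

View pics/w2.png

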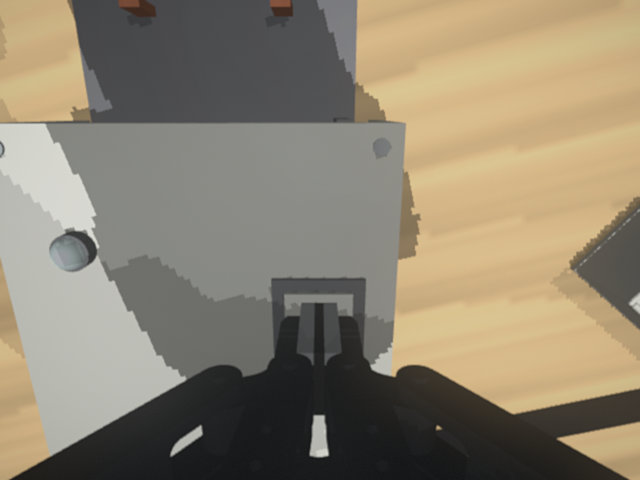

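The tray is out: the copper forks are visible at the top of the frame, at (137,5) and (281,5). I'll raise the tool and go to the fuse.

Call:
{"api": "arm_command", "payload": {"deltas": [[[0, 0, 0, 0], [0, 0, -2, 0], [0, 0, -3, 0], [1.5, 1.4, -3, 0], [2.7, 2.4, -2, 0], [2.7, 2.4, 0, 8], [2.9, 2.0, 0, 8], [2.7, 1.5, 0, 8], [2.2, 0.5, 0, 8], [2, 0, 0, 8], [1.5, 0, 0, 8], [0, 0, 0, 8], [0, 0, 0, 8], [0, 0, 0, 2], [0, 0, 0, 0], [0, 0, 0, 0]]], "fingers": -0.4}}

```text
clock: 6.05
position: [532.2, 237.9, 246.8]
tcp_rot: [-2.023, -2.404, 0.0]
contact_force: [-0.4, 0.3, -0.3]
grip_width: 59.7
grasp_force: 0.0
```

```bash
python3 -c "
from h import *
d=grab('wrist','w3.png')
go([525.4,256.8,160],9.6)
print(pix(d,[[525.4,256.8,13]]))"
```

```text
clock 6.1 pos [532.3 237.8 246.8] yang 9.8 tilt [-2.e-04  0.e+00 -1.e+00] | shift cm [ 1.99 -0.36  8.68] spin 0.198263665244653 | F [-0.2  0.2 -0.7] w 59.6
[[313.95438165 193.68997381]]
```

View pics/w3.png

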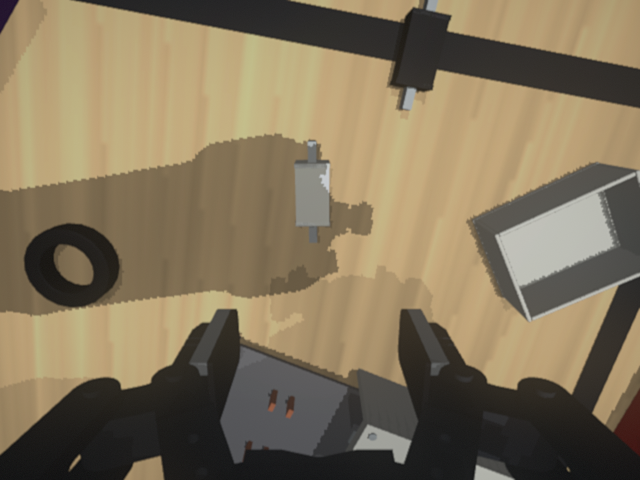

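```bash
python3 - <<'E'
from h import *
d=grab('wrist'); hsv=cv2.cvtColor(d["frame"],cv2.COLOR_BGR2HSV)
m=((hsv[...,1]<50)&(hsv[...,2]>110)).astype(np.uint8)
n,l,st,c=cv2.connectedComponentsWithStats(m)
for i in range(1,n):
    if st[i][4]>300 and abs(c[i][0]-314)<150 and c[i][1]<300:
        cn=cv2.findContours((l==i).astype(np.uint8),0,2)[0][0]; b=cv2.boxPoints(cv2.minAreaRect(cn))
        P=onplane(d,b,26); e=np.diff(P,axis=0)
        print(st[i],b.round(0).tolist(),P.mean(0).round(1),np.linalg.norm(e,axis=1),np.degrees(np.arctan2(e[:,1],e[:,0])))
E
```

```text
[ 294  162   36   65 2154] [[294.0, 163.0], [329.0, 162.0], [330.0, 226.0], [295.0, 226.0]] [524.  258.1  26. ] [24.38850197 45.86326018 25.57173466] [  10.77687871  -78.76563062 -169.16983059]
```

The fuse block is at pixels (294–330, 162–226), which puts its centre at about (524,258) with a yaw of about 10.8°. The tape, black fuse and wall box are clear of it.

Call:
{"api": "arm_command", "payload": {"deltas": [[[0.7, -0.2, 1, -0.5], [0.9, -0.2, 2.5, -0.5], [0.5, -0.1, 3, 0], [0, 0, 3, 0], [0, 0, 3, 0], [0, 0, 2, 0], [0, 0, 1, 0], [0, 0, 0, 0], [0, 0, 0, 0]]]}}

```text
clock: 7.05
position: [523.9, 257.8, 92.4]
tcp_rot: [2.005, 2.418, 0.001]
contact_force: [0.2, 0.9, 0.5]
grip_width: 59.5
grasp_force: 0.0
```

```bash
python3 - <<'E'
from h import *
go([524,258,77],10.8)
d=grab('wrist','w4.png')
E
```

```text
clock 7.05 pos [523.9 257.8  92.4] yang 10.66 tilt [ 5.e-04  3.e-04 -1.e+00] | shift cm [0.01 0.01 1.54] spin -0.13922383360522872 | F [0.2 0.9 0.5] w 59.5
```

View pics/w4.png

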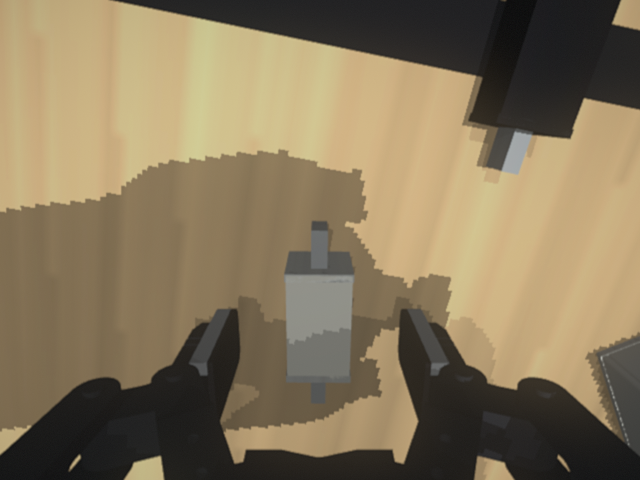

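The fuse is squarely between the pads, its block at (286–353, 275–380). I'll descend and grip.

Call:
{"api": "arm_command", "payload": {"deltas": [[[0, 0, 0.7, 0], [0, 0, 0.6, 0], [0, 0, 0.2, 0], [0, 0, 0, 0]]]}}

```text
clock: 7.5
position: [523.6, 257.5, 76.5]
tcp_rot: [-2.006, -2.418, 0.001]
contact_force: [0.8, -0.2, 0.4]
grip_width: 59.5
grasp_force: 0.0
```

Call:
{"api": "arm_command", "payload": {"deltas": [[[0, 0, 0, 0], [0, 0, 0, 0], [0, 0, 0, 0], [0, 0, 0, 0], [0, 0, 0, 0], [0, 0, 0, 0], [0, 0, 0, 0]]], "fingers": 1, "newtons": 30}}

```text
clock: 8.2
position: [523.8, 257.7, 77.2]
tcp_rot: [2.006, 2.418, 0.001]
contact_force: [-1.6, -0.7, 5.7]
grip_width: 23.3
grasp_force: 30.2
```

Call:
{"api": "arm_command", "payload": {"deltas": [[[0, 0, -1, 0], [0, 0, -2.5, 0], [0, 0, -3.5, 0], [-1.5, -0.3, -3.5, 0], [-2.5, -0.5, -2, 0], [-3.2, -0.6, -0.5, 0], [-3.5, -0.6, 0, 0], [-3.5, -0.6, 0, 0], [-3.5, -0.6, 0, 0], [-3, -0.5, 0, 0], [-2, -0.3, 0, 6], [-1.2, 0, 0, 8], [-0.6, -0.2, 0, 8], [0, 0, 0, 3.2], [0, 0, 0, 0], [0, 0, 0, 0], [0, 0, 0, 0]]]}}

```text
clock: 9.9
position: [525.0, 9.5, 207.1]
tcp_rot: [-2.483, -1.924, -0.0]
contact_force: [0.2, 0.4, -1.4]
grip_width: 23.4
grasp_force: 29.6
```

```bash
python3 - <<'E'
from h import *
go([520.3,48.1,200],-14.4)
d=grab('wrist','w5.png')
hsv=cv2.cvtColor(d["frame"],cv2.COLOR_BGR2HSV)
m=(((hsv[...,0]<12)|(hsv[...,0]>175))&(hsv[...,1]>120)&(hsv[...,2]>50)).astype(np.uint8)
n,l,st,c=cv2.connectedComponentsWithStats(m)
for i in range(1,n):
    if st[i][4]>30: print(st[i],c[i].round(1),onplane(d,c[i],32).round(1))
E
```

```text
clock 9.9 pos [525.    9.5 207.1] yang -14.45 tilt [ 1.e-04  2.e-04 -1.e+00] | shift cm [ 3.62 -1.41  0.71] spin -0.04562600764697322 | F [ 0.2  0.4 -1.4] w 23.4
[277 127   8  14 106] [280.6 133.5] [[520.5  78.8  32. ]]
[305 127   7  14  95] [308.  133.6] [[535.7  74.8  32. ]]
[281 228   6  12  66] [283.4 233.7] [[505.7  20.8  32. ]]
[307 228   5  12  39] [308.3 232.9] [[520.7  17.4  32. ]]
```

View pics/w5.png

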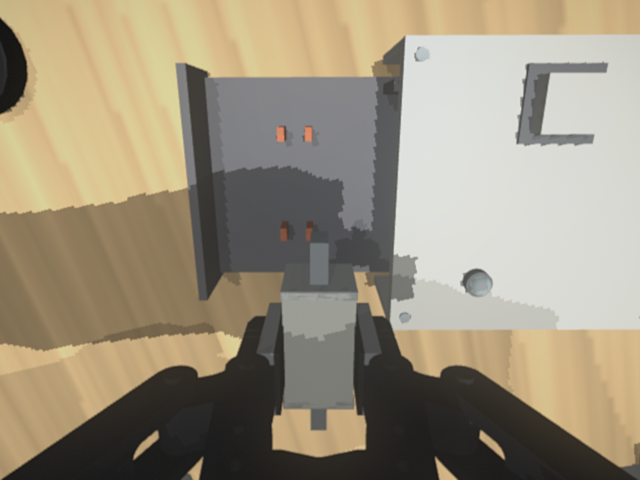

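The forks are at about (281/308, 134) and (284/309, 233), giving a seat centre of about (520.6,48). The held fuse's top face spans rows 297–408 and columns 286–354.

```bash
python3 - <<'E'
from h import *
d=grab('wrist'); s=readout.sense()
Rt=R.from_rotvec(s["tcp_rot"]).as_matrix()
for P in onplane(d,[[284,297],[355,297],[354,408],[286,408],[319,297],[319,408]],156): print((Rt.T@(P-s["position"])).round(1))
# blade tip (top of blade z~150)
print((Rt.T@(onplane(d,[[319,243]],150)[0]-s["position"])).round(1),(Rt.T@(onplane(d,[[319,430]],150)[0]-s["position"])).round(1))
go([520.6,48,150],-14.5)
E
```

```text
[ 21.1 -10.8  51. ]
[21.1 11.9 51. ]
[-21.7  12.7  51. ]
[-21.7 -11.2  51. ]
[21.1  0.4 51. ]
[-21.7   0.4  51. ]
[37.3  0.4 57. ] [-36.6   0.4  57. ]
clock 10.0 pos [525.    9.4 207. ] yang -14.49 tilt [ 1.e-04  2.e-04 -1.e+00] | shift cm [ 3.62 -1.39  5.7 ] spin 0.008621636196778582 | F [-0.6 -0.4 -1.2] w 23.7
```

Call:
{"api": "arm_command", "payload": {"deltas": [[[0.9, -0.4, 0, 0], [1.3, -0.5, 1, 0], [1.0, -0.4, 2, 0], [0.42, -0.1, 2, 0], [0, 0, 2, 0], [0, 0, 1.5, 0], [0, 0, 1.0, 0], [0, 0, 0, 0], [0, 0, 0, 0], [0, 0, 0, 0]]]}}

```text
clock: 11.0
position: [520.8, 48.1, 112.5]
tcp_rot: [2.485, 1.922, 0.001]
contact_force: [-0.5, -0.1, -1.1]
grip_width: 23.6
grasp_force: 29.6
```

```bash
python3 - <<'E'
from h import *
go([520.6,48,91],-14.5)
d=grab('wrist','w6.png')
E
```

```text
clock 11.0 pos [520.8  48.1 112.5] yang -14.55 tilt [ 9.e-04  2.e-04 -1.e+00] | shift cm [-0.01 -0.02  2.15] spin -0.04981165493236972 | F [-0.5 -0.1 -1.1] w 23.6
```

View pics/w6.png

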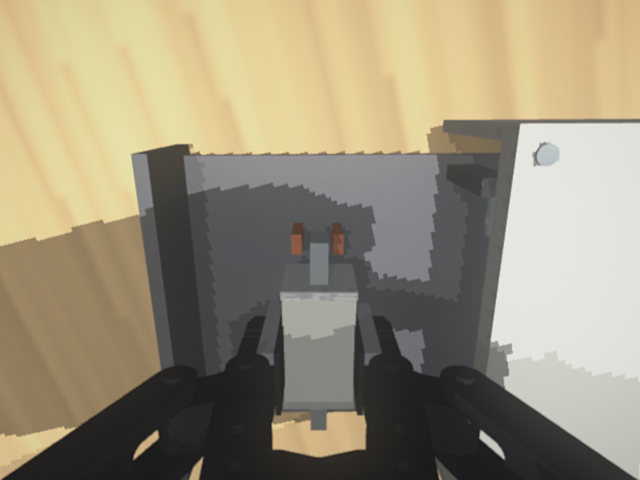

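The blade at (319,262) is centred between the fork posts at (297,240) and (339,240), so I'll lower slowly.

Call:
{"api": "arm_command", "payload": {"deltas": [[[0, 0, 0.4, 0], [0, 0, 0.4, 0], [0, 0, 0.4, 0], [0, 0, 0.3, 0], [0, 0, 0.2, 0], [0, 0, 0.1, 0], [0, 0, 0.1, 0], [0, 0, 0, 0], [0, 0, 0, 0]]]}}

```text
clock: 11.95
position: [520.5, 47.9, 93.0]
tcp_rot: [2.485, 1.922, 0.0]
contact_force: [0.1, -0.2, -0.4]
grip_width: 23.3
grasp_force: 29.6
```

Call:
{"api": "arm_command", "payload": {"deltas": [[[0, 0, 0.05, 0], [0, 0, 0.05, 0], [0, 0, 0.05, 0], [0, 0, 0, 0], [0, 0, 0, 0]]]}}

```text
clock: 12.45
position: [520.5, 47.9, 91.4]
tcp_rot: [2.485, 1.922, -0.0]
contact_force: [-0.6, -0.4, -0.9]
grip_width: 22.9
grasp_force: 29.6
```

Call:
{"api": "arm_command", "payload": {"deltas": [[[0, 0, 0.05, 0], [0, 0, 0.05, 0], [0, 0, 0, 0], [0, 0, 0, 0]]]}}

```text
clock: 12.85
position: [520.9, 47.8, 91.0]
tcp_rot: [2.485, 1.922, 0.001]
contact_force: [-2.4, -0.6, 13.5]
grip_width: 23.2
grasp_force: 31.5
```

Call:
{"api": "arm_command", "payload": {"deltas": [[[0, 0, -0.04, 0], [0, 0, 0, 0]]]}}

```text
clock: 13.05
position: [520.6, 47.9, 91.1]
tcp_rot: [2.485, 1.922, 0.0]
contact_force: [-1.5, 0.0, 8.6]
grip_width: 23.3
grasp_force: 30.9
```

Call:
{"api": "arm_command", "payload": {"deltas": [[[0, 0, 0, 0], [0, 0, 0, 0], [0, 0, 0, 0], [0, 0, 0, 0], [0, 0, 0, 0]]], "fingers": 0.05}}

```text
clock: 13.55
position: [520.5, 47.9, 90.7]
tcp_rot: [2.485, 1.922, -0.0]
contact_force: [1.0, 0.2, -0.3]
grip_width: 40.8
grasp_force: 0.0
```

Call:
{"api": "arm_command", "payload": {"deltas": [[[0, 0, -0.5, 0], [0, 0, -1, 0], [0, 0, -1.5, 0], [0, 0, -2, 0], [-1, 0, -2, 0], [-1.5, 0, -1.5, 0], [-1, 0, 0, 0], [0, 0, 0, 0], [0, 0, 0, 0]]]}}

```text
clock: 14.45
position: [511.6, 14.3, 175.5]
tcp_rot: [-2.485, -1.922, 0.0]
contact_force: [-0.9, -0.0, 0.2]
grip_width: 41.0
grasp_force: 0.0
```

```bash
python3 - <<'E'
from h import *
go([520.6,48,91],-14.5)
d=grab('wrist','w7.png')
E
```

```text
clock 14.45 pos [511.6  14.3 175.5] yang -14.56 tilt [-5.e-04  2.e-04 -1.e+00] | shift cm [3.48 0.03 8.45] spin -0.06265394436381655 | F [-0.9 -0.   0.2] w 41.0
```

View pics/w7.png

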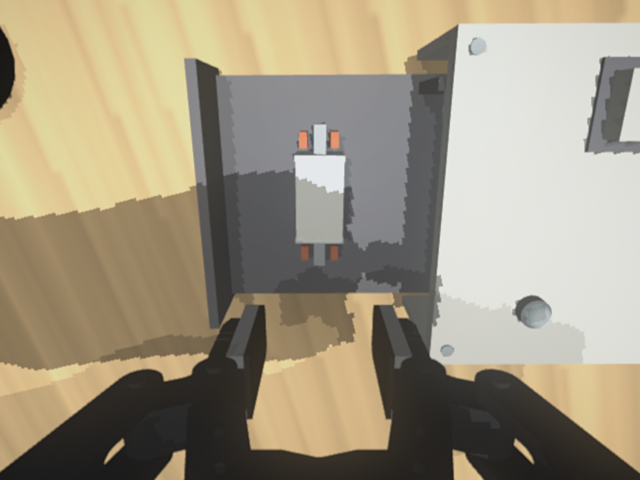

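The fuse sits in the tray with its blades between both fork pairs: blades at (319,138) and (319,255), block level at (295–344, 155–243). Next I'll move in front of the plate.

Call:
{"api": "arm_command", "payload": {"deltas": [[[0.5, -1.2, 0, 0], [1, -2.5, 0, 0], [1, -2.8, 0, 0], [0.7, -2.2, 0, 0], [0.27, -1.15, 0, -4], [0, 0, 0, -8], [0, 0, 0, -8], [0, 0, 0, -8], [0, 0, 0, -8], [0, 0, 0, -8], [0, 0, 0, -8], [0, 0, 0, -8], [0, 0, 0, -8], [0, 0, 0, -8], [0, 0, 0, -8], [0, 0, 0, -6], [0, 0, 0, 0], [0, 0, 0, 0]]], "fingers": 1}}

```text
clock: 16.3
position: [424.6, 72.7, 175.6]
tcp_rot: [-0.402, -3.115, -0.0]
contact_force: [-0.3, -0.3, 0.5]
grip_width: -0.1
grasp_force: 0.0
```

```bash
python3 - <<'E'
from h import *
go([425.3,72.6,95],75.5)
E
```

```text
clock 16.3 pos [424.6  72.7 175.6] yang 75.28 tilt [-6.e-04  1.e-04 -1.e+00] | shift cm [-0.07  0.01  8.06] spin -0.22018600686315892 | F [-0.3 -0.3  0.5] w -0.1
```

Call:
{"api": "arm_command", "payload": {"deltas": [[[0, 0, 1.5, 0], [0, 0, 2.5, 0], [0, 0, 2.5, 0], [0, 0, 1.5, 0], [0, 0, 0.4, -0.2], [0, 0, 0, 0], [0, 0, 0, 0]]]}}

```text
clock: 17.0
position: [425.3, 72.5, 92.4]
tcp_rot: [0.394, 3.116, 0.0]
contact_force: [-0.3, 1.2, 0.3]
grip_width: -0.3
grasp_force: 0.0
```

Call:
{"api": "arm_command", "payload": {"deltas": [[[-0.4, 0, 0, 0], [-0.6, 0, 0, 0], [-0.6, 0, 0, 0], [-0.5, 0, 0, 0], [-0.3, 0, 0, 0], [-0.3, 0, 0, 0], [-0.3, 0, 0, 0]]]}}

```text
clock: 17.7
position: [454.1, 64.8, 91.7]
tcp_rot: [-0.392, -3.116, 0.0]
contact_force: [-3.3, 0.5, 1.5]
grip_width: -0.1
grasp_force: 1.5
```

Call:
{"api": "arm_command", "payload": {"deltas": [[[-0.3, 0, 0, 0], [-0.4, 0, 0, 0], [-0.4, 0, 0, 0], [-0.4, 0, 0, 0], [-0.4, 0, 0, 0], [-0.4, 0, 0, 0], [-0.4, 0, 0, 0], [-0.4, 0, 0, 0], [-0.4, 0, 0, 0], [-0.4, 0, 0, 0], [-0.4, 0, 0, 0], [-0.4, 0, 0, 0], [-0.4, 0, 0, 0], [-0.4, 0, 0, 0], [-0.4, 0, 0, 0], [-0.4, 0, 0, 0], [-0.3, 0, 0, 0], [-0.2, 0, 0, 0], [0, 0, 0, 0], [0, 0, 0, 0]]]}}

```text
clock: 19.7
position: [520.1, 48.1, 91.8]
tcp_rot: [0.392, 3.117, -0.0]
contact_force: [-4.0, 2.2, 0.2]
grip_width: -0.1
grasp_force: 2.0
```

```bash
cat >> h.py <<'E'
def st():
    s=readout.sense(); p=np.array(s["position"][:2])-[453.2,65]; u=np.array([.968,-.2504]); v=np.array([.2504,.968])
    F=np.array(s["contact_force"])
    print("t",round(s["clock"],2),"s",(p@u).round(2),"lat",(p@v).round(2),"push",(-F[:2]@u).round(1),"z",s["position"][2])
E
python3 -c "
from h import *
st();go([530,45,92],75.5)"
```

```text
t 19.7 s 68.96 lat 0.34 push 4.4 z 91.78076099488068
clock 19.7 pos [520.1  48.1  91.8] yang 75.65 tilt [ 0. -0. -1.] | shift cm [-1.04 -0.05 -0.02] spin 0.1484819513926965 | F [-4.   2.2  0.2] w -0.1
```

Call:
{"api": "arm_command", "payload": {"deltas": [[[-0.2, 0, 0, 0], [-0.2, 0, 0, 0], [-0.2, 0, 0, 0], [-0.1, 0, 0, 0], [-0.1, 0, 0, 0], [0, 0, 0, 0]]]}}

```text
clock: 20.3
position: [527.7, 46.1, 91.8]
tcp_rot: [-0.392, -3.117, 0.0]
contact_force: [-5.2, 2.2, 0.2]
grip_width: -0.0
grasp_force: 2.3
```

Call:
{"api": "arm_command", "payload": {"deltas": [[[-0.1, 0, 0, 0], [-0.1, 0, 0, 0], [0, 0, 0, 0]]]}}

```text
clock: 20.6
position: [529.5, 45.6, 91.8]
tcp_rot: [-0.392, -3.116, 0.0]
contact_force: [-5.7, 2.4, 1.2]
grip_width: -0.1
grasp_force: 2.9
```

Call:
{"api": "arm_command", "payload": {"deltas": [[[-0.1, 0, 0, 0], [-0.1, 0, 0, 0], [0, 0, 0, 0]]]}}

```text
clock: 20.9
position: [531.3, 45.2, 91.8]
tcp_rot: [-0.392, -3.116, 0.0]
contact_force: [-7.1, 2.5, 2.1]
grip_width: -0.1
grasp_force: 3.3
```

Call:
{"api": "arm_command", "payload": {"deltas": [[[-0.05, 0, 0, 0], [-0.05, 0, 0, 0], [0, 0, 0, 0]]]}}

```text
clock: 21.2
position: [532.1, 45.0, 91.8]
tcp_rot: [-0.392, -3.116, 0.0]
contact_force: [-7.4, 2.3, 4.2]
grip_width: -0.3
grasp_force: 3.9
```

Call:
{"api": "arm_command", "payload": {"deltas": [[[-0.05, 0, 0, 0], [-0.05, 0, 0, 0], [0, 0, 0, 0]]]}}

```text
clock: 21.5
position: [533.0, 44.8, 91.7]
tcp_rot: [-0.392, -3.116, 0.0]
contact_force: [-8.1, 2.7, 3.6]
grip_width: -0.1
grasp_force: 4.1
```

Call:
{"api": "arm_command", "payload": {"deltas": [[[-0.05, 0, 0, 0], [-0.05, 0, 0, 0], [0, 0, 0, 0]]]}}

```text
clock: 21.8
position: [533.9, 44.6, 91.7]
tcp_rot: [-0.392, -3.116, 0.0]
contact_force: [-8.5, 2.6, 3.9]
grip_width: -0.1
grasp_force: 4.3
```

Call:
{"api": "arm_command", "payload": {"deltas": [[[-0.05, 0, 0, 0], [-0.05, 0, 0, 0], [0, 0, 0, 0]]]}}

```text
clock: 22.1
position: [534.9, 44.3, 91.8]
tcp_rot: [-0.392, -3.116, 0.0]
contact_force: [-8.3, 3.6, 3.4]
grip_width: -0.0
grasp_force: 4.5
```

Call:
{"api": "arm_command", "payload": {"deltas": [[[-0.05, 0, 0, 0], [-0.05, 0, 0, 0], [0, 0, 0, 0]]]}}

```text
clock: 22.4
position: [535.8, 44.1, 91.8]
tcp_rot: [-0.392, -3.116, 0.0]
contact_force: [-9.2, 3.7, 4.9]
grip_width: 0.3
grasp_force: 4.6
```

Call:
{"api": "arm_command", "payload": {"deltas": [[[-0.05, 0, 0, 0], [-0.05, 0, 0, 0], [0, 0, 0, 0]]]}}

```text
clock: 22.7
position: [536.8, 43.8, 91.8]
tcp_rot: [-0.392, -3.116, 0.0]
contact_force: [-8.9, 4.2, 5.1]
grip_width: 0.0
grasp_force: 4.6
```

Call:
{"api": "arm_command", "payload": {"deltas": [[[-0.05, 0, 0, 0], [-0.05, 0, 0, 0], [0, 0, 0, 0]]]}}

```text
clock: 23.0
position: [538.2, 43.5, 91.8]
tcp_rot: [-0.392, -3.117, 0.0]
contact_force: [-5.2, 2.1, 1.0]
grip_width: 0.1
grasp_force: 2.9
```

The push fell from about 10 N to 5.6 N, which is the click. I'll ease off and check that the tray stays.

Call:
{"api": "arm_command", "payload": {"deltas": [[[0.1, 0, 0, 0], [0.1, 0, 0, 0], [0.1, 0, 0, 0], [0.1, 0, 0, 0], [0.1, 0, 0, 0], [0.1, 0, 0, 0], [0.1, 0, 0, 0], [0.1, 0, 0, 0], [0.1, 0, 0, 0], [0.1, 0, 0, 0], [0.2, 0, 0, 0], [0.2, 0, 0, 0], [0.2, 0, 0, 0], [0, 0, 0, 0], [0, 0, 0, 0]]]}}

```text
clock: 24.5
position: [522.6, 47.4, 91.8]
tcp_rot: [-0.392, -3.116, 0.0]
contact_force: [-4.7, 2.4, 1.7]
grip_width: 0.1
grasp_force: 2.7
```

The push is still about 5 N, so the tray followed the tool and isn't latched. I'll push again, a little further, until the end stop just begins to show.

Call:
{"api": "arm_command", "payload": {"deltas": [[[-0.1, 0, 0, 0], [-0.2, 0, 0, 0], [-0.2, 0, 0, 0], [-0.2, 0, 0, 0], [-0.2, 0, 0, 0], [-0.1, 0, 0, 0], [-0.1, 0, 0, 0], [-0.1, 0, 0, 0], [-0.1, 0, 0, 0], [-0.1, 0, 0, 0], [-0.1, 0, 0, 0], [0, 0, 0, 0]]]}}

```text
clock: 25.7
position: [536.8, 43.8, 91.7]
tcp_rot: [-0.392, -3.116, 0.0]
contact_force: [-8.8, 3.0, 4.5]
grip_width: 0.1
grasp_force: 4.3
```

```bash
python3 -c "
from h import *
st()"
```

```text
t 25.7 s 86.25 lat 0.37 push 9.2 z 91.73656472832843
```

Call:
{"api": "arm_command", "payload": {"deltas": [[[-0.05, 0, 0, 0], [-0.05, 0, 0, 0], [0, 0, 0, 0]]]}}

```text
clock: 26.0
position: [538.1, 43.5, 91.8]
tcp_rot: [-0.392, -3.116, 0.0]
contact_force: [-4.9, 3.4, 1.6]
grip_width: 0.1
grasp_force: 2.8
```

Call:
{"api": "arm_command", "payload": {"deltas": [[[-0.04, 0, 0, 0], [-0.04, 0, 0, 0], [0, 0, 0, 0]]]}}

```text
clock: 26.3
position: [539.1, 43.2, 91.8]
tcp_rot: [-0.392, -3.117, 0.0]
contact_force: [-4.2, 2.0, 1.7]
grip_width: -0.2
grasp_force: 2.3
```

Call:
{"api": "arm_command", "payload": {"deltas": [[[-0.04, 0, 0, 0], [-0.04, 0, 0, 0], [0, 0, 0, 0]]]}}

```text
clock: 26.6
position: [539.7, 43.1, 91.8]
tcp_rot: [-0.392, -3.116, 0.0]
contact_force: [-4.7, 3.9, 3.3]
grip_width: -0.3
grasp_force: 2.8
```

Call:
{"api": "arm_command", "payload": {"deltas": [[[-0.04, 0, 0, 0], [-0.04, 0, 0, 0], [0, 0, 0, 0]]]}}

```text
clock: 26.9
position: [540.2, 43.0, 91.8]
tcp_rot: [-0.392, -3.116, 0.0]
contact_force: [-7.4, 4.5, 4.3]
grip_width: 0.1
grasp_force: 4.1
```

Call:
{"api": "arm_command", "payload": {"deltas": [[[-0.04, 0, 0, 0], [-0.03, 0, 0, 0], [0, 0, 0, 0], [0, 0, 0, 0]]]}}

```text
clock: 27.3
position: [540.5, 42.9, 91.7]
tcp_rot: [-0.392, -3.115, 0.0]
contact_force: [-9.4, 3.8, 5.2]
grip_width: 0.4
grasp_force: 5.2
```

Call:
{"api": "arm_command", "payload": {"deltas": [[[-0.04, 0, 0, 0], [-0.03, 0, 0, 0], [0, 0, 0, 0], [0, 0, 0, 0]]]}}

```text
clock: 27.7
position: [541.0, 42.8, 91.7]
tcp_rot: [-0.391, -3.115, 0.0]
contact_force: [-11.6, 5.1, 8.1]
grip_width: -0.4
grasp_force: 6.2
```

Call:
{"api": "arm_command", "payload": {"deltas": [[[-0.03, 0, 0, 0], [0, 0, 0, 0], [0, 0, 0, 0]]]}}

```text
clock: 28.0
position: [541.1, 42.7, 91.7]
tcp_rot: [-0.391, -3.114, 0.0]
contact_force: [-13.7, 5.5, 8.8]
grip_width: 0.1
grasp_force: 6.7
```

The push is now about 14.6 N, which is felt only at the end stop. I'll back off slowly.

Call:
{"api": "arm_command", "payload": {"deltas": [[[0.1, 0, 0, 0], [0.1, 0, 0, 0], [0.1, 0, 0, 0], [0.1, 0, 0, 0], [0.1, 0, 0, 0], [0.1, 0, 0, 0], [0.1, 0, 0, 0], [0.1, 0, 0, 0], [0.1, 0, 0, 0], [0.1, 0, 0, 0], [0.1, 0, 0, 0], [0.1, 0, 0, 0], [0.1, 0, 0, 0], [0.1, 0, 0, 0], [0.2, 0, 0, 0], [0, 0, 0, 0], [0, 0, 0, 0]]]}}

```text
clock: 29.7
position: [527.0, 46.2, 91.9]
tcp_rot: [0.393, 3.117, -0.0]
contact_force: [-0.4, 0.2, 0.3]
grip_width: -0.0
grasp_force: 0.0
```

```bash
python3 -c "
from h import *
st()"
```

```text
t 29.7 s 76.17 lat 0.32 push 0.4 z 91.86644563086132
```

Call:
{"api": "arm_command", "payload": {"deltas": [[[0.5, 0, 0, 0], [1, 0, 0, 0], [1.5, 0, 0, 0], [2, 0, 0, 0], [2, 0, -0.5, 0], [1, 0, -2, 0], [0, 0, -3, 0], [0, 3, -3, 0], [0, 4, -3, 0], [0, 4.5, -1, 0], [0, 4.5, 0, 0], [0, 4.5, 0, 0], [0, 4, 0, 0], [0, 2, 0, 0], [0, 0, 0, 0], [0, 0, 0, 0]]]}}

```text
clock: 31.3
position: [514.3, 322.4, 216.3]
tcp_rot: [-0.392, -3.116, 0.002]
contact_force: [1.0, -0.4, -0.4]
grip_width: 0.0
grasp_force: 0.0
```

```bash
python3 - <<'E'
from h import *
d=grab('top','top1.png'); a=cv2.imread('pics/top0.png'); b=d["frame"]
print(readout.sense()["position"])
# front plate shut at local x -107: expected pixels of top edge; compare patches
c,s_=np.cos(np.radians(-14.5)),np.sin(np.radians(-14.5))
for lx in (-100,-107,-115,-130,-150,-187):
    for ly in (-50,0,50):
        P=[644.8+c*lx-s_*ly,16.1+s_*lx+c*ly,50 if lx>-116 else 14]; u,v=pix(d,P)[0].round().astype(int); print(lx,ly,(u,v),a[v,u],b[v,u])
E
```

```text
[514.61493022 321.8458991  216.52537156]
-100 -50 (np.int64(323), np.int64(218)) [87 81 83] [105 101 102]
-100 0 (np.int64(301), np.int64(213)) [91 85 87] [99 94 95]
-100 50 (np.int64(280), np.int64(209)) [88 83 83] [101  95  95]
-107 -50 (np.int64(322), np.int64(221)) [63 60 58] [61 61 58]
-107 0 (np.int64(300), np.int64(216)) [69 70 67] [76 76 74]
-107 50 (np.int64(279), np.int64(212)) [48 46 45] [44 42 45]
-115 -50 (np.int64(321), np.int64(224)) [22 21 23] [21 24 25]
-115 0 (np.int64(300), np.int64(220)) [24 26 30] [31 33 38]
-115 50 (np.int64(278), np.int64(215)) [24 24 27] [22 23 24]
-130 -50 (np.int64(320), np.int64(234)) [103 150 176] [114 164 192]
-130 0 (np.int64(299), np.int64(230)) [105 153 176] [106 152 182]
-130 50 (np.int64(278), np.int64(225)) [104 149 178] [ 98 144 172]
-150 -50 (np.int64(318), np.int64(242)) [110 156 180] [104 150 178]
-150 0 (np.int64(297), np.int64(238)) [101 146 175] [ 99 141 168]
-150 50 (np.int64(276), np.int64(233)) [110 159 180] [105 150 179]
-187 -50 (np.int64(314), np.int64(258)) [107 156 177] [102 151 180]
-187 0 (np.int64(293), np.int64(253)) [111 164 180] [106 153 183]
-187 50 (np.int64(272), np.int64(248)) [118 167 180] [113 161 191]
```

The top view matches the start image around the front plate, so the tray is shut. The robot is clear of everything.

```bash
python3 -c "
from h import *
print(robot.finish_job())"
```

```text
the job is handed in; nothing more can be done
None
```

The job is handed in at about 31 s: the small fuse was seen seated in the forks before closing, and the tray is latched shut on its own after a second push (the first was let go too early and it ran back out), with a peak push of about 14.6 N.

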